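# Unlock the treatment case and turn its sign to green

### The arm

A 7-joint arm with a two-finger parallel gripper is mounted at the origin on the work surface. World frame = base frame: x ahead of the robot, y to its left, z up, the work surface at z = 0. Lengths are in m, angles in degrees, forces in N, time in s.
With the tool pointing down it reaches from about 0.35 to 0.9 m from the base axis. Payload 7.2 kg.
Tool frame: the origin (TCP) lies at the very end of the fingers, on their centre line; the grasp point (between the pads) lies 19 mm behind it; z points along the fingers, y is the direction in which the jaws open and shut (so a half turn about z gives the same grasp; the last joint's range is limited). The gripper opens to 88 mm and grips with 3 to 60 N. Pads are 20 mm wide; open, the fingers measure 115 mm over their backs; the gripper's body (75 mm by 178 mm) begins 61 mm behind the grasp point.
Start: joints at [70.692, 23.554, -0.728, 91.456, 0.321, 64.991, -4.71], TCP at [0.166, -0.603, 0.223] pointing down, gripper open.
Joint ranges: [-169.25, 169.25], [-16.82, 113.86], [-84.01, 82.57], [7.8, 145.47], [-59.2, 239.2], [7.22, 106.19], [-163.78, 163.78]. Speed limits (degrees/s): [136.94, 136.94, 172.46, 172.46, 180, 180, 180].

### API

Orientations are given as a 3x3 rotation matrix whose columns are the frame's x, y, z axes.
In Python, from cell import telemetry, imaging, ctrl gives the robot as it stands. The module is installed in compiled form; this text tells all that it offers.
- The arm moves only by the tool jog_arm, never from a script. Its argument "motion" is a list of rows, each a list of 7 numbers: the turn, a rotation vector about the tool's x, y, z in rad, then the shift along the tool's x, y, z in m, then the closure, from -1 (fully open) to 1 (shut), so that 0 is half open. A call has 1 to 5 rows; each row is the pose to reach, as a shift and turn from the pose commanded when the call began, along the tool's axes at that moment; what a row does not reach only later rows make up. A row lasts 1/8 s, in which the tool goes at most 62.5 mm and 10.7 degrees, less where a joint would pass 70% of its speed; a pose out of reach is approached as far as the arm can. A call with a gripper value outside its range is refused whole. The fingers move at their own pace and stop on an object; "squeeze" is the grip in N (left out, the last holds). Time passes only in rows, so rows that repeat a pose let the fingers close. It gives the time, the measured TCP pose, the force and the opening at its end, in the units of the state.
- telemetry.get_state(): the state, without advancing time (a new reading comes with each control period).
- imaging.grab_frame(name): name is "side" or "top" or "wrist"; returns (picture, depth): 400x640x3 uint8, red, green, blue; 400x640 float32, m along the optical axis (not along the pixel's ray), 0 where there is no reading.
- imaging.calibration(name): a dict with "intrinsics" (3x3 intrinsics, pixels), "R" (3x3) and "t" (3): a world point X has camera coordinates R X + t. Camera axes: x right, y down, z forward; pixel columns grow to the right and rows downward; lengths in m; the calibration is good to about 2 mm. A picture is of the moment at which its call begins: read the wrist's pose just before it. calibration takes no time and is no camera call; for the wrist camera it gives the pose at the moment of the call.
- ctrl.close_job(): hands the job in, once; it reports no verdict.
The state is a dict: "time_s": time; "joint_positions": joint angles; "qd": joint speeds; "joint_torque": joint torques, N m; "tcp_pos": TCP position; "tcp_rot": TCP orientation; "force": force on the tool from outside, world axes, zero at the start; "moment": the same for the moment, N m; "gripper_width": opening from 0.0 (shut) to 1.0 (fully open).
Only numpy, scipy, OpenCV 4.12 (cv2) and the standard library are available. Lean on these libraries where they do the work, as an engineer would, in place of code of your own. Each camera call takes 0.05 s, during which the arm holds its last target.

### The job

It is feeding time: unlock the blue treatment case. Slide the orange safety tab on its lid fully aside to release the black latch lever and raise the lever all the way up; only then spin the two-sided sign half a turn, so that its green face squarely shows on the side away from the robot where the red one shows now. Leave both parts of the latch open and do not shift or tip the bottle and the teal pots that stand beside the case and the sign.

Things in the scene. Friction and masses are not known exactly. Their poses are not given: they have to be found in the camera images.
- case: blue plastic treatment case with a white lid, 244 (x) x 224 (y) x 120 mm tall, fixed to the table. Origin: centre of its underside; z up; its x axis runs from the front (towards the lever's free end) to the back (lever's hinge); y to its left. On the lid lie the black latch lever and the orange safety tab.
- tab (a joint): safety tab, slides along the case's +y: 0 = locked, its tongue lies across the top of the lever; 0.040 m = fully released, at its stop. The lever is blocked until about 0.022 m. It stays where it is left; moving it takes about 3 N.
- tab_grip (a point): point to take the orange tab by: centre of its upright grip block, which is 14 mm thick along the case's x, 36 mm long along y, and whose top is 17 mm above this point; this point is 58 mm above the lid. A 10 mm thick tongue, 18 mm wide (x), at heights 48 to 58 mm above the lid runs from the block 34 mm towards -y, over the lever. The block's x sides are free down to 18 mm above the lid; below that is a 34 mm wide track. Axes as the case's.
- latch (a joint): main latch lever: 0 = down (latched, lying level), about 1.5 rad = fully raised, nearly upright, at its stop. With the tab locked it only rattles by some 0.06 rad. A stiff hinge holds it where it is left; lifting takes about 3 N at the grip.
- latch_grip (a point): point to take the lever by: 20 mm short of its free end, on its centre line. The lever is a straight black bar 16 mm thick (case y) x 22 mm tall x 135 mm long; when down, this point is 32 mm above the lid and there is 21 mm of air under the bar. The point moves with the lever on a circle of radius 115 mm about latch_hinge.
- latch_hinge (a point): centre of the lever's hinge, on the lid, 32 mm above it; the hinge axis is the case's y. Seen from here the lever lies towards the case's -x when down, and swings up and over towards upright. Two 14 mm thick grey bearing blocks, 48 mm tall, stand 34 mm to either side in y.
- sign_stand: round dark foot, 100 mm across and 20 mm tall, of the two-sided sign, fixed to the table. Origin: centre of its underside, on the spindle axis. Its +x side is the side away from the robot (the aisle side), where the red face shows at the start.
- sign (a joint): turn of the sign about its upright spindle, anticlockwise from above: near 0 = red face towards the stand's +x, pi or -pi = green face there. It turns either way, with stops at +3.44 and -3.44 rad, and stays where it is left (friction 0.03 N m).
- sign_top (a point): top centre of the sign board, on the spindle axis, 158 mm above the table. The board is 110 mm wide, 80 mm tall, 10 mm thick, free all round; this point's x axis is the board's normal on the red side and turns with it.
- red_face (a point): centre of the red face (with a white bar)
- green_face (a point): centre of the green face (with a white disc)
- bottle: bystander, leave alone: white supplement bottle with a blue cap and yellow label, 64 mm across, 170 mm tall, standing at a far corner of the case. Origin: centre of its underside
- pot_a: bystander, leave alone: lidded teal sample pot, 94 mm across, 57 mm tall, standing beside the case. Origin: centre of its underside
- pot_b: bystander, leave alone: lidded teal sample pot like pot_a, 94 mm across, 57 mm tall, standing behind the sign. Origin: centre of its underside
There are look-alikes about, which are no part of the job. Leave any pink or purple look-alike of the sign_stand alone.

How it is judged (in metres and radians):
On the way, in this order (a step that is already met when the one before it is completed fails the run):
1. the safety tab is slid aside while the lever is still down (value of joint tab above 0.032 m and value of joint latch below 0.3 rad), for 0.1 s.
2. the lever is raised (value of joint latch above 1.2 rad and value of joint tab above 0.032 m), for 0.1 s.
3. the sign shows green to the aisle ((value of joint sign above 2.84 rad or value of joint sign below -2.84 rad)), for 0.1 s.
At the end, for the whole second after the job is handed in: The safety tab stays at least 32 mm aside (of 40), the lever is raised by at least 1.2 rad (of 1.5), the sign stands within 0.3 rad of half a turn from its zero with green to the side away from the robot, and all three are at rest (all of step 2 and (value of joint sign above 2.84 rad or value of joint sign below -2.84 rad) and velocity of joint tab between -0.05 and 0.05 m/s and velocity of joint latch between -0.05 and 0.05 rad/s and velocity of joint sign between -0.05 and 0.05 rad/s); the robot touches nothing.
It fails at once if the bottle or a pot is shifted by more than 30 mm (distance of any of bottle, pot_a, pot_b from where it was at the start of the episode above 0.03 m).
It fails at once if the bottle or a pot is tipped over (angle between any of bottle, pot_a, pot_b's own z axis and vertical above 0.5 rad).
It also fails if it takes over 64 s, if anything falls off the work surface, if the arm or the gripper's body presses on something with over 40 N, if the wrist force passes 120 N, or if a joint passes its speed limit or range.

## Working session

There is one attempt and no reset: what is moved stays moved. The work goes in short steps, Python scripts to look and compute and a tool call to move; the robot and the scene stay as the last step left them, time stands still between calls to the robot, and variables do not carry over. Pictures are saved under pics/ and viewed, and the job is handed in when it is done.

Besides the shell and the picture viewer there is one more tool, called after "Call:" as name([rows], argument=value, ...), one row to a line, values as JSON. jog_arm: Moves the arm, as the interface text tells. Its arguments: {"type":"object","properties":{"motion":{"type":"array"},"squeeze":{"type":"number"}},"required":["motion"]}

```bash
mkdir -p pics; cat > h.py <<'E'
import numpy as np, cv2, pickle
from cell import telemetry, imaging, ctrl
def grab(n,tag):
    c=imaging.calibration(n); p,d=imaging.grab_frame(n)
    pickle.dump((c,p,d),open(f'pics/{tag}.pkl','wb')); cv2.imwrite(f'pics/{tag}.png',p[:,:,::-1]); return c,p,d
def load(tag): return pickle.load(open(f'pics/{tag}.pkl','rb'))
def world(c,d):
    K=np.array(c['intrinsics']);R=np.array(c['R']);t=np.array(c['t'])
    v,u=np.mgrid[0:d.shape[0],0:d.shape[1]]
    P=np.stack([(u-K[0,2])/K[0,0]*d,(v-K[1,2])/K[1,1]*d,d],-1)
    return (P-t)@R
E
python3 - <<'E'
from h import *
print(telemetry.get_state())
for n in ['top','side','wrist']:
    c,p,d=grab(n,n+'0'); print(n,np.round(-np.array(c['R']).T@np.array(c['t']),3), (d>0).mean())
E
```

```text
{'time_s': 0.0, 'joint_positions': array([70.6901083 , 23.601022  , -0.72905984, 91.50437971,  0.31790924,
       64.99039481, -4.71023257]), 'qd': array([-0.04472002, -0.0913733 , -0.04354604, -0.00218393,  0.02259915,
       -0.01045681, -0.01129009]), 'joint_torque': array([ 1.96432670e-04, -5.87951696e+01,  6.41784444e-01, -2.91067886e+01,
       -5.37633710e-02,  1.80385751e-02,  1.36708404e-04]), 'tcp_pos': array([ 0.16584164, -0.60206034,  0.22179571]), 'tcp_rot': array([[ 9.64083238e-01,  2.65599816e-01, -4.97027551e-04],
       [ 2.65600273e-01, -9.64081978e-01,  1.56043110e-03],
       [-6.47250904e-05, -1.63639613e-03, -9.99998659e-01]]), 'force': array([-0.89999124,  0.41306986,  0.16141468]), 'moment': array([ 0.048853  ,  0.02001398, -0.02770435]), 'gripper_width': 1.0002563897433223}
top [ 0.436 -0.008  1.445] 0.996046875
side [0.426 0.623 0.724] 0.9960234375
wrist [ 0.234 -0.582  0.384] 0.99612890625
```

View pics/top0.png

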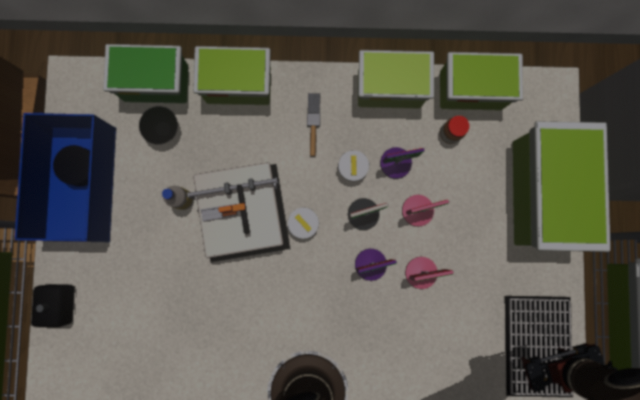

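View pics/side0.png

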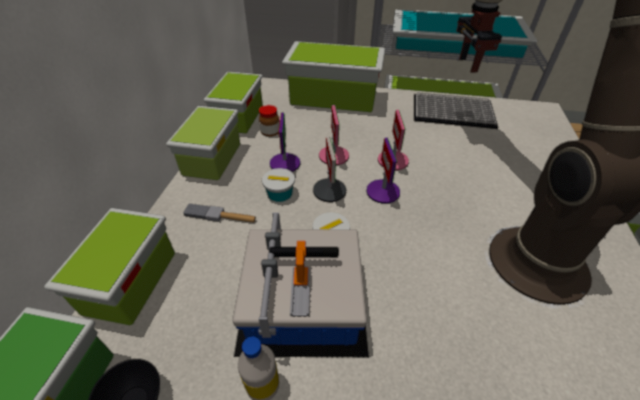

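The top view shows five signs. Purple feet are at (396,162) and (371,264), pink feet at (418,210) and (422,272), and one dark foot at (364,213). The dark one fits the description. The case is at (243,210), with the orange tab at (232,209) and the black lever at (244,210). I'll confirm these in an enlarged crop and measure them.

```bash
python3 - <<'E'
from h import *
c,p,d=load('top0'); W=world(c,d)
cr=p[130:290,150:450]; cv2.imwrite('pics/topcrop.png',cv2.resize(cr,(800,427),interpolation=cv2.INTER_CUBIC)[:,:,::-1])
cs,ps,ds=load('side0'); cv2.imwrite('pics/sidecrop.png',cv2.resize(ps[110:360,220:420],(480,600),interpolation=cv2.INTER_CUBIC)[:,:,::-1])
# lid: depth height ~0.12
z=W[...,2]; x=W[...,0]; y=W[...,1]
near=(abs(x-0.42)<0.3)
m=((z>0.110)&(z<0.130)).astype(np.uint8); m[:, :185]=0; m[:,300:]=0; m[:150]=0; m[275:]=0
n,l,s,cc=cv2.connectedComponentsWithStats(m); i=1+np.argmax(s[1:,4]); print(s[i],cc[i], W[l==i].mean(0))
pts=W[m>0][:,:2].astype(np.float32); print('lid',len(pts),cv2.minAreaRect(pts))
hsv=cv2.cvtColor(p,cv2.COLOR_RGB2HSV)
o=(hsv[...,0]>3)&(hsv[...,0]<20)&(hsv[...,1]>150)&(hsv[...,2]>80); o[:, :195]=0;o[:,270:]=0;o[:180]=0;o[230:]=0
q=W[o]; print('orange',o.sum(),q.min(0),q.max(0),np.median(q,0)); print(np.argwhere(o)[:,::-1].min(0),np.argwhere(o)[:,::-1].max(0))
o2=o&(z>.18); print('tabtop',o2.sum(),cv2.minAreaRect(W[o2][:,:2].astype(np.float32)))
b=(p.max(2)<60)&(z>0.135)&(z<0.2); b[:,:225]=0;b[:,265:]=0;b[:180]=0;b[240:]=0
q=W[b]; print('lever',b.sum(),np.median(q,0),cv2.minAreaRect(q[:,:2].astype(np.float32)))
# sign
b=(z>0.14)&(z<0.18); b[:,:340]=0;b[:,392:]=0;b[:195]=0;b[235:]=0
q=W[b]; print('signtop',b.sum(),q.mean(0),cv2.minAreaRect(q[:,:2].astype(np.float32)))
b=(z>0.012)&(z<0.03); b[:,:340]=0;b[:,392:]=0;b[:190]=0;b[240:]=0
q=W[b]; print('foot',b.sum(),cv2.minEnclosingCircle(q[:,:2].astype(np.float32)))
for nm,(u,v) in dict(bottle=(172,194),pa=(302,224),pb=(353,166),table=(330,260)).items(): print(nm,W[v,u])
E
```

```text
[ 197  183   87   75 4344] [240.07021179 221.9640884 ] [0.5026484  0.20005722 0.11959663]
lid 5634 ((0.538722574710846, 0.2072470486164093), (0.24410946667194366, 0.25026068091392517), 10.95495891571045)
orange 135 [ 0.43577084 -0.00771543  0.13034151] [0.55289293 0.24572966 1.44491776] [0.53670304 0.21141935 0.17996492]
[219 203] [244 214]
tabtop 67 ((0.49930548667907715, 0.11338071525096893), (0.27117446064949036, 0.03561092168092728), 69.79700469970703)
lever 234 [0.55673181 0.18735887 0.16153126] ((0.5390658378601074, 0.2010691612958908), (0.07370702177286148, 0.1319088190793991), 84.29776000976562)
signtop 180 [ 0.54148545 -0.1626954   0.15579746] ((0.5418252348899841, -0.1628691405057907), (0.012350163422524929, 0.10948769003152847), 18.197568893432617)
foot 378 ((0.5414645075798035, -0.16254214942455292), 0.0488758385181427)
bottle [0.57298045 0.38185085 0.16916132]
pa [0.50336194 0.02510728 0.05950945]
pb [ 0.68167153 -0.1245025   0.05847869]
table [ 0.39685455 -0.06245738  0.00371779]
```

View pics/topcrop.png

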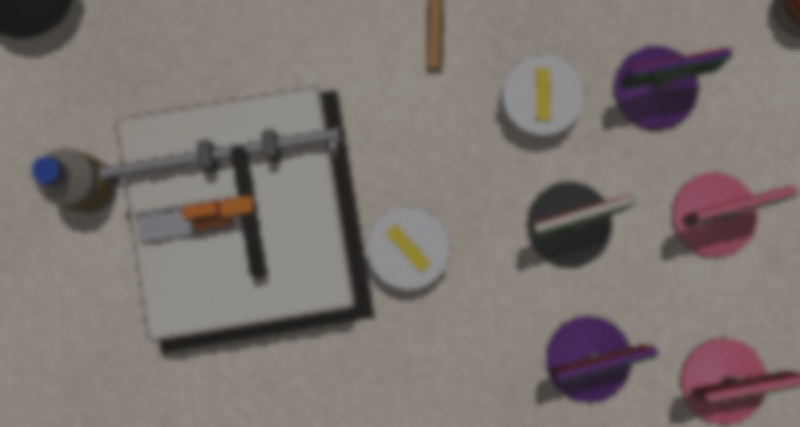

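View pics/sidecrop.png

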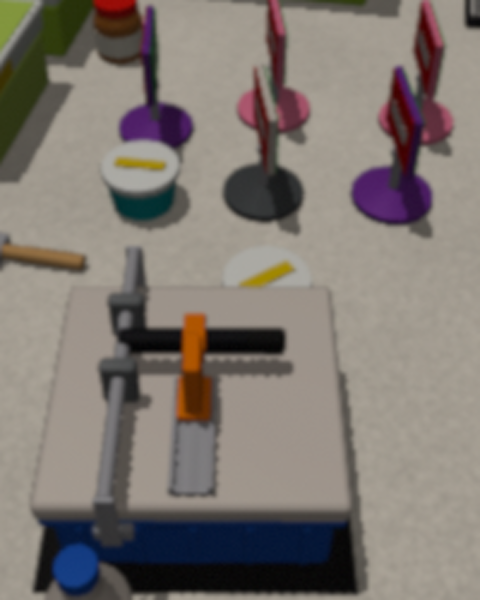

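The dark-footed sign at crop (568,224), which is full-frame (363,214), has the white/red board and is the one meant. The tab is at crop (215,210), the lever runs from crop (240,150) to (258,275), and a long grey bar sits over the hinge blocks. Next I'll refine the measurements.

```bash
python3 - <<'E'
from h import *
for tag in ['top0','side0']:
    c,p,d=load(tag); W=world(c,d); W[d==0]=np.nan; z=W[...,2];x=W[...,0];y=W[...,1]
    box=(abs(x-.54)<.2)&(abs(y-.21)<.2)
    print(tag)
    hsv=cv2.cvtColor(p,cv2.COLOR_RGB2HSV)
    def rep(n,m):
        q=W[m]; 
        if len(q)<3: print(n,len(q));return
        r=cv2.minAreaRect(q[:,:2].astype(np.float32)); print(n,len(q),np.round(np.median(q,0),4),np.round(r[0],4),np.round(r[1],4),round(r[2],2),'z',np.round(np.percentile(q[:,2],[2,50,98]),4))
    m=(box&(abs(z-.12)<.006)&(hsv[...,1]<60)&(p.max(2)>110)).astype(np.uint8)
    n,l,s,_=cv2.connectedComponentsWithStats(m); i=1+np.argmax(s[1:,4]); rep('lid',l==i)
    o=box&((hsv[...,0]<20)|(hsv[...,0]>175))&(hsv[...,1]>150)&(hsv[...,2]>60)&(abs(x-.54)<.08)&(abs(y-.21)<.08)
    rep('or',o); rep('block',o&(z>.188)); rep('tongue',o&(z>.165)&(z<.187))
    b=box&(p.max(2)<70)&(abs(z-.163)<.006)&(abs(x-.54)<.1)&(abs(y-.19)<.06); rep('lever',b)
    g=box&(z>.14)&~o&~b&(x>.555)&(x<.64); rep('bar',g); rep('high',g&(z>.175))
    b=(z>.150)&(z<.17)&(abs(x-.54)<.07)&(abs(y+.163)<.07); rep('sign',b)
    b=(z>.085)&(z<.165)&(abs(x-.54)<.07)&(abs(y+.163)<.07)
    print(cv2.fitLine(W[b][:,:2].astype(np.float32),cv2.DIST_HUBER,0,.01,.01).ravel())
E
```

```text
top0
lid 3561 [0.4919 0.1961 0.1196] [0.5032 0.2036] [0.1688 0.22  ] 10.76 z [0.1148 0.1196 0.1249]
or 141 [0.5359 0.212  0.1795] [0.5371 0.2142] [0.0189 0.0657] 15.47 z [0.1364 0.1795 0.1973]
block 52 [0.5332 0.2278 0.194 ] [0.5334 0.2291] [0.0117 0.033 ] 12.25 z [0.1899 0.194  0.1985]
tongue 78 [0.54   0.199  0.1769] [0.5383 0.2036] [0.0164 0.0444] 16.77 z [0.1722 0.1769 0.1842]
lever 260 [0.5569 0.1871 0.1621] [0.5451 0.2016] [0.0794 0.1447] 84.59 z [0.1576 0.1621 0.1682]
bar 541 [0.5883 0.2451 0.1577] [0.5781 0.25  ] [0.0599 0.3179] 8.27 z [0.1457 0.1577 0.1722]
high 1
sign 173 [ 0.5416 -0.1626  0.1562] [ 0.5419 -0.1629] [0.0123 0.1095] 18.17 z [0.1506 0.1562 0.1616]
[ 0.3110485  -0.95039403  0.5402437  -0.16117243]
side0
lid 5683 [0.4791 0.2341 0.1205] [0.503  0.2048] [0.17   0.2239] 10.65 z [0.1175 0.1205 0.1227]
or 482 [0.533  0.2405 0.1762] [0.5373 0.2194] [0.0253 0.0702] 12.24 z [0.1333 0.1762 0.1967]
block 127 [0.5339 0.2369 0.1952] [0.534  0.2342] [0.0129 0.0364] 12.96 z [0.1885 0.1952 0.197 ]
tongue 143 [0.5354 0.2128 0.1784] [0.538  0.2194] [0.0171 0.0699] 12.35 z [0.1668 0.1784 0.1856]
lever 512 [0.5632 0.194  0.1628] [0.5517 0.1846] [0.1496 0.0743] 26.45 z [0.1572 0.1628 0.1667]
bar 1214 [0.5845 0.2741 0.1582] [0.5791 0.2521] [0.0623 0.3155] 8.21 z [0.1421 0.1582 0.1717]
high 0
sign 130 [ 0.5404 -0.1511  0.1574] [ 0.5418 -0.1585] [0.0127 0.1101] 18.12 z [0.1511 0.1574 0.1605]
[ 0.3518193  -0.93606794  0.54154944 -0.14704952]
```

```bash
python3 - <<'E'
from h import *
c,p,d=load('top0'); W=world(c,d)
for v in range(183,198,2): print(v,[ (round(W[v,u,0],3),round(W[v,u,1],3),round(W[v,u,2],3)) for u in range(185,280,12)])
E
```

```text
183 [(np.float64(0.626), np.float64(0.394), np.float64(0.004)), (np.float64(0.612), np.float64(0.327), np.float64(0.118)), (np.float64(0.613), np.float64(0.294), np.float64(0.114)), (np.float64(0.613), np.float64(0.259), np.float64(0.117)), (np.float64(0.614), np.float64(0.224), np.float64(0.12)), (np.float64(0.614), np.float64(0.19), np.float64(0.12)), (np.float64(0.61), np.float64(0.151), np.float64(0.158)), (np.float64(0.612), np.float64(0.118), np.float64(0.153))]
185 [(np.float64(0.62), np.float64(0.394), np.float64(-0.0)), (np.float64(0.606), np.float64(0.326), np.float64(0.122)), (np.float64(0.607), np.float64(0.293), np.float64(0.116)), (np.float64(0.607), np.float64(0.258), np.float64(0.122)), (np.float64(0.608), np.float64(0.224), np.float64(0.12)), (np.float64(0.604), np.float64(0.184), np.float64(0.159)), (np.float64(0.605), np.float64(0.151), np.float64(0.157)), (np.float64(0.61), np.float64(0.121), np.float64(0.121))]
187 [(np.float64(0.614), np.float64(0.394), np.float64(0.0)), (np.float64(0.601), np.float64(0.328), np.float64(0.115)), (np.float64(0.601), np.float64(0.
[... 1987 characters left out ...]
at64(0.579), np.float64(0.223), np.float64(0.118)), (np.float64(0.58), np.float64(0.188), np.float64(0.124)), (np.float64(0.581), np.float64(0.154), np.float64(0.12)), (np.float64(0.582), np.float64(0.12), np.float64(0.118))]
197 [(np.float64(0.572), np.float64(0.364), np.float64(0.102)), (np.float64(0.571), np.float64(0.325), np.float64(0.121)), (np.float64(0.572), np.float64(0.291), np.float64(0.12)), (np.float64(0.573), np.float64(0.258), np.float64(0.116)), (np.float64(0.574), np.float64(0.223), np.float64(0.117)), (np.float64(0.574), np.float64(0.188), np.float64(0.121)), (np.float64(0.575), np.float64(0.155), np.float64(0.115)), (np.float64(0.576), np.float64(0.12), np.float64(0.114))]
```

```bash
python3 - <<'E'
from h import *
a=np.radians(10.7); ex=np.array([np.cos(a),np.sin(a),0]);ey=np.array([-np.sin(a),np.cos(a),0]); o=np.array([.534,.233,0])
for tag in ['top0','side0']:
    c,p,d=load(tag); W=world(c,d); W[d==0]=np.nan
    X=(W-o)@ex; Y=(W-o)@ey; Z=W[...,2]
    b=(p.max(2)<70)&(abs(Z-.163)<.008)&(X>-.08)&(X<.08)&(Y>-.07)&(Y<-.01)
    print(tag,'lever X',np.percentile(X[b],[0,2,50,98,100]).round(4),'Y',np.percentile(Y[b],[2,10,50,90,98]).round(4))
    f=b&(X<-.02); print(' front part Y',np.percentile(Y[f],[2,10,50,90,98]).round(4),f.sum(), ' yaw',cv2.fitLine(np.c_[X[f],Y[f]].astype(np.float32),cv2.DIST_HUBER,0,.01,.01).ravel()[:2])
    l=(abs(Z-.12)<.006)&(p.max(2)>90)&(abs(X)<.2)&(abs(Y)<.2)
    print(' lid X',np.percentile(X[l],[0.5,99.5]).round(3),'Y',np.percentile(Y[l],[.5,99.5]).round(3))
    g=(Z>.15)&(X>.03)&(abs(X)<.09)&(abs(Y)<.3)&~b
    print(' bar X',np.percentile(X[g],[2,50,98]).round(3),'Y',np.percentile(Y[g],[1,99]).round(3))
    h=(Z>.164)&(X>.03)&(abs(X)<.09)&(abs(Y)<.3)&~b
    print(' blocks X',np.percentile(X[h],[2,50,98]).round(3),'Y',np.percentile(Y[h],[1,50,99]).round(3),h.sum())
E
```

```text
top0 lever X [-0.074  -0.071  -0.0119  0.062   0.0683] Y [-0.0522 -0.0511 -0.0449 -0.038  -0.0142]
 front part Y [-0.0523 -0.0514 -0.0457 -0.0395 -0.0385] 105  yaw [0.9998254  0.01868547]
 lid X [-0.119  0.12 ] Y [-0.134  0.087]
 bar X [0.045 0.06  0.078] Y [-0.148  0.164]
 blocks X [0.047 0.066 0.081] Y [-0.084  0.141  0.166] 163
side0 lever X [-0.0729 -0.0701 -0.0109  0.0665  0.072 ] Y [-0.0695 -0.0455 -0.0378 -0.034  -0.0331]
 front part Y [-0.0451 -0.044  -0.037  -0.0337 -0.033 ] 198  yaw [ 0.9999493 -0.010071 ]
 lid X [-0.119  0.121] Y [-0.131  0.178]
 bar X [0.046 0.062 0.082] Y [-0.143  0.169]
 blocks X [0.048 0.068 0.084] Y [-0.079  0.15   0.169] 454
```

Call:
jog_arm([
  [0,0,0,0,0,-0.06,0],
  [0,0,0,0,0,-0.12,0],
])

```text
time_s: 0.4
tcp_pos: [0.1658, -0.602, 0.3432]
tcp_rot: [[0.964, 0.266, -0.001], [0.266, -0.964, 0.002], [-0.0, -0.002, -1.0]]
force: [1.1, -1.4, -0.9]
gripper_width: 0.813
```

Call:
jog_arm([
  [0,0,-0.1,0.038,-0.047,0,0],
  [0,0,-0.2,0.076,-0.094,0,0],
  [0,0,-0.3,0.114,-0.141,0,0],
  [0,0,-0.4,0.152,-0.188,0,0],
  [0,0,-0.5,0.19,-0.235,0,0],
])

```text
time_s: 1.02
tcp_pos: [0.2872, -0.3236, 0.3426]
tcp_rot: [[0.716, 0.698, 0.0], [0.698, -0.716, -0.0], [-0.0, 0.0, -1.0]]
force: [-0.2, -0.2, 1.1]
gripper_width: 0.498
```

```bash
cat >> h.py <<'E'
def togo(p,R):
    "tool-axis shift and rotvec from the present measured pose to world pose"
    from scipy.spatial.transform import Rotation as S
    s=telemetry.get_state(); T=s['tcp_rot']
    R=T if R is None else R
    print('t',s['time_s'],'j',s['joint_positions'].round(1),'tcp',s['tcp_pos'].round(4),'F',s['force'].round(1),'w',round(s['gripper_width'],2))
    print('rot',S.from_matrix(T.T@R).as_rotvec().round(3),'shift',(T.T@(np.array(p)-s['tcp_pos'])).round(4))
def toolR(yaw_y,pitch=0,az=None):
    "tool pointing down, y axis at yaw_y deg; then tipped by pitch deg so that z leans towards azimuth az"
    a=np.radians(yaw_y); y=np.array([np.cos(a),np.sin(a),0]); z=np.array([0,0,-1.])
    if pitch:
        b=np.radians(az);h=np.array([np.cos(b),np.sin(b),0]); z=z*np.cos(np.radians(pitch))+h*np.sin(np.radians(pitch))
    y=y-z*(y@z); y/=np.linalg.norm(y)
    return np.c_[np.cross(y,z),y,z]
E
python3 -c "
from h import *
togo([.534,.232,.26],toolR(10.7))"
```

```text
t 1.025 j [ 56.6  -0.  -14.5 104.9   0.   75.1  -3.7] tcp [ 0.2872 -0.3236  0.3426] F [-0.2 -0.2  1.1] w 0.5
rot [ 0.     0.    -0.985] shift [ 0.5644 -0.2259  0.0824]
```

Call:
jog_arm([
  [0,0,-0.1,0.056,-0.0226,0,0],
  [0,0,-0.2,0.113,-0.045,0,0],
  [0,0,-0.3,0.17,-0.068,0,0],
  [0,0,-0.4,0.226,-0.09,0.0,0],
  [0,0,-0.5,0.282,-0.113,0.0,0],
])

```text
time_s: 1.65
tcp_pos: [0.4112, -0.0465, 0.3428]
tcp_rot: [[0.295, 0.956, 0.001], [0.956, -0.295, -0.001], [-0.0, 0.001, -1.0]]
force: [0.2, 0.7, -0.2]
gripper_width: 0.502
```

```bash
python3 -c "
from h import *
togo([.534,.232,.26],toolR(10.7))"
```

```text
t 1.65 j [ 37.2  -1.1 -36.  105.7  -0.6  75.1 -15.8] tcp [ 0.4112 -0.0465  0.3428] F [ 0.2  0.7 -0.2] w 0.5
rot [ 0.001  0.001 -0.486] shift [0.3023 0.0353 0.0827]
```

Call:
jog_arm([
  [0,0,-0.1,0.06,0.007,0,0],
  [0,0,-0.2,0.12,0.014,0,0],
  [0,0,-0.3,0.18,0.021,0,0],
  [0,0,-0.4,0.24,0.028,0.0,0],
  [0,0,-0.485,0.301,0.035,0.02,0],
])

```text
time_s: 2.28
tcp_pos: [0.5344, 0.2287, 0.3239]
tcp_rot: [[-0.184, 0.983, 0.002], [0.983, 0.184, 0.001], [0.0, 0.002, -1.0]]
force: [0.8, -1.4, 0.1]
gripper_width: 0.5
```

```bash
python3 - <<'E'
from h import *
togo([.534,.232,.26],toolR(10.7))
c,p,d=grab('wrist','w1'); cv2.imwrite('pics/w1b.png',p[:,:,::-1])
W=world(c,d); hsv=cv2.cvtColor(p,cv2.COLOR_RGB2HSV); W[d==0]=0
o=((hsv[...,0]<20)|(hsv[...,0]>175))&(hsv[...,1]>150)&(hsv[...,2]>60)&(abs(W[...,0]-.53)<.1)&(abs(W[...,1]-.22)<.1)
for n,m in (('block',o&(W[...,2]>.188)),('tongue',o&(W[...,2]>.17)&(W[...,2]<.183))):
    q=W[m]; print(n,len(q),cv2.minAreaRect(q[:,:2].astype(np.float32)) if len(q)>3 else 0,np.median(q,0) if len(q) else 0)
a=np.radians(10.7); ex=np.array([np.cos(a),np.sin(a),0]);ey=np.array([-np.sin(a),np.cos(a),0]); o_=np.array([.534,.233,0])
X=(W-o_)@ex; Y=(W-o_)@ey; Z=W[...,2]
b=(p.max(2)<70)&(abs(Z-.163)<.004)&(X>-.08)&(X<-.02)&(Y>-.07)&(Y<-.01)
print(b.sum(), np.percentile(X[b],[0,2,98]),np.percentile(Y[b],[2,50,98]),Z[b].mean()) if b.sum() else 0
E
```

```text
t 2.275 j [  8.5  22.3 -50.   87.1  17.3  78.5 -32.2] tcp [0.5344 0.2287 0.3239] F [ 0.8 -1.4  0.1] w 0.5
rot [ 0.002 -0.    -0.002] shift [0.0033 0.     0.0639]
block 642 ((0.5316590070724487, 0.23884275555610657), (0.047513969242572784, 0.044634632766246796), 10.810791015625) [0.53428427 0.24472429 0.19558539]
tongue 319 ((0.5367661714553833, 0.22073057293891907), (0.015958987176418304, 0.06381293386220932), 10.661956787109375) [0.54086563 0.20334927 0.1782371 ]
335 [-0.06974627 -0.06824486 -0.02098232] [-0.04215183 -0.03733193 -0.03343778] 0.162547409834505
```

View pics/w1b.png

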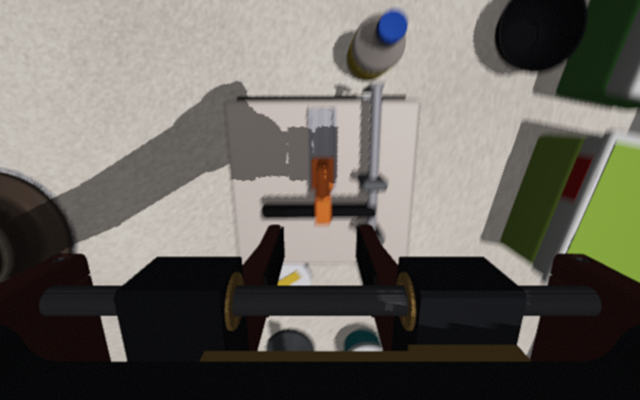

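Wrist view: the block at (321,172) lies centred between the fingers and parallel to the pads, the lever is at (320,208), and the grey bar is off to the right at (372,150). I'll go down half open.

Call:
jog_arm([
  [0,0,0,0.005,0,0.055,0],
  [0,0,0,0.005,0,0.11,0],
  [0,0,0,0.005,0,0.14,0],
  [0,0,0,0.005,0,0.163,0],
  [0,0,0,0.005,0,0.163,0],
])

```text
time_s: 2.95
tcp_pos: [0.531, 0.231, 0.1585]
tcp_rot: [[-0.182, 0.983, -0.004], [0.983, 0.182, -0.001], [-0.001, -0.004, -1.0]]
force: [0.2, 0.7, 0.3]
gripper_width: 0.498
```

Call:
jog_arm([
  [0,0,0,0,0,0,1],
  [0,0,0,0,0,0,1],
  [0,0,0,0,0,0,1],
  [0,0,0,0,0,0,1],
], squeeze=15)

```text
time_s: 3.45
tcp_pos: [0.5352, 0.2325, 0.1617]
tcp_rot: [[-0.181, 0.983, 0.006], [0.983, 0.181, 0.003], [0.002, 0.007, -1.0]]
force: [9.1, 3.9, -3.4]
gripper_width: 0.195
```

Call:
jog_arm([
  [0,0,0,0.008,0,0,1],
  [0,0,0,0.016,0,0,1],
  [0,0,0,0.025,0,0,1],
  [0,0,0,0.034,0,0,1],
  [0,0,0,0.042,0,0,1],
])

```text
time_s: 4.08
tcp_pos: [0.5278, 0.272, 0.1616]
tcp_rot: [[-0.18, 0.984, 0.006], [0.984, 0.18, -0.001], [-0.002, 0.006, -1.0]]
force: [10.3, -15.0, 2.7]
gripper_width: 0.197
```

```bash
python3 - <<'E'
from h import *
togo([.534,.232,.26],toolR(10.7))
c,p,d=grab('side','s1'); cv2.imwrite('pics/s1c.png',cv2.resize(p[110:360,180:420],(576,600))[:,:,::-1])
E
```

```text
t 4.075 j [  0.9  31.  -46.1  97.9  25.2  61.7 -42.9] tcp [0.5278 0.272  0.1616] F [ 10.3 -15.    2.7] w 0.2
rot [ 0.006  0.002 -0.006] shift [-0.0406 -0.0006 -0.0983]
```

View pics/s1c.png

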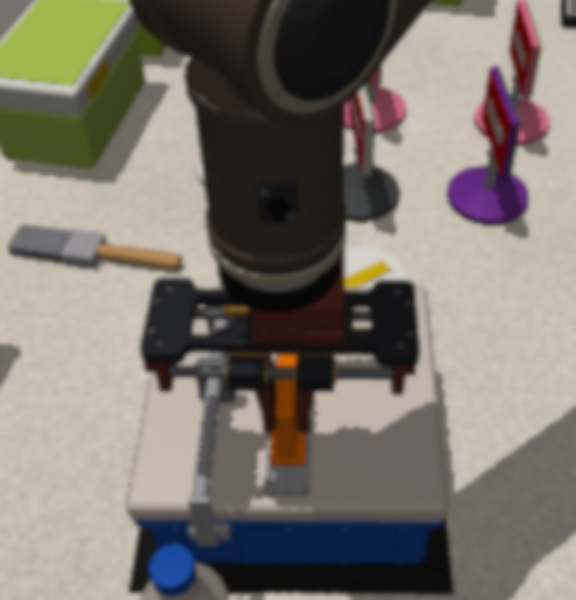

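The side view shows the orange block at (290,450), slid along the track with about 25 mm of grey track left in front of it. The 15 N of y force fits contact with the stop. I'll release and verify.

Call:
jog_arm([
  [0,0,0,-0.001,0,0,0],
  [0,0,0,-0.001,0,0,0],
  [0,0,0,0,0,-0.06,0],
  [0,0,0,0,0,-0.12,0],
  [0,0,0,0,0,-0.16,0],
])

```text
time_s: 4.75
tcp_pos: [0.5241, 0.2741, 0.3234]
tcp_rot: [[-0.183, 0.983, 0.002], [0.983, 0.183, 0.002], [0.001, 0.002, -1.0]]
force: [0.4, 0.2, -0.0]
gripper_width: 0.5
```

```bash
python3 - <<'E'
from h import *
togo([.4, .17,.3],toolR(100.7,45,10.7)); togo([.4, .17,.3],toolR(-79.3,45,10.7))
c,p,d=grab('side','s2'); cv2.imwrite('pics/s2c.png',cv2.resize(p[110:360,180:420],(576,600))[:,:,::-1])
a=np.radians(10.7); ex=np.array([np.cos(a),np.sin(a),0]);ey=np.array([-np.sin(a),np.cos(a),0]); o_=np.array([.534,.233,0])
for tag in ('s2',):
    W=world(c,d);W[d==0]=0;hsv=cv2.cvtColor(p,cv2.COLOR_RGB2HSV)
    X=(W-o_)@ex; Y=(W-o_)@ey; Z=W[...,2]
    o=((hsv[...,0]<20)|(hsv[...,0]>175))&(hsv[...,1]>150)&(hsv[...,2]>60)&(abs(X)<.03)&(abs(Y)<.1)&(Z<.2)
    for n,m in (('block',o&(Z>.188)),('tongue',o&(Z>.17)&(Z<.183))): print(n,m.sum(),np.percentile(X[m],[2,98]),np.percentile(Y[m],[2,98]))
    b=(p.max(2)<70)&(abs(Z-.163)<.004)&(X>-.08)&(X<-.0)&(Y>-.07)&(Y<-.01)
    print(b.sum(),np.percentile(X[b],[0,2]),np.percentile(Y[b],[2,50,98]))
E
```

```text
t 4.75 j [  3.3  23.5 -49.8  85.7  18.1  79.  -37. ] tcp [0.5241 0.2741 0.3234] F [ 0.4  0.2 -0. ] w 0.5
rot [-0.612 -0.612 -1.486] shift [-0.0796 -0.1411  0.023 ]
t 4.75 j [  3.3  23.5 -49.8  85.7  18.1  79.  -37. ] tcp [0.5241 0.2741 0.3234] F [ 0.4  0.2 -0. ] w 0.5
rot [-0.612  0.612  1.48 ] shift [-0.0796 -0.1411  0.023 ]
block 144 [-0.00578363  0.00678523] [0.02382894 0.05844957]
tongue 142 [-0.0076693   0.00883634] [-0.01168626  0.05802186]
219 [-0.0709739  -0.07004631] [-0.04538997 -0.03858437 -0.03320077]
```

View pics/s2c.png

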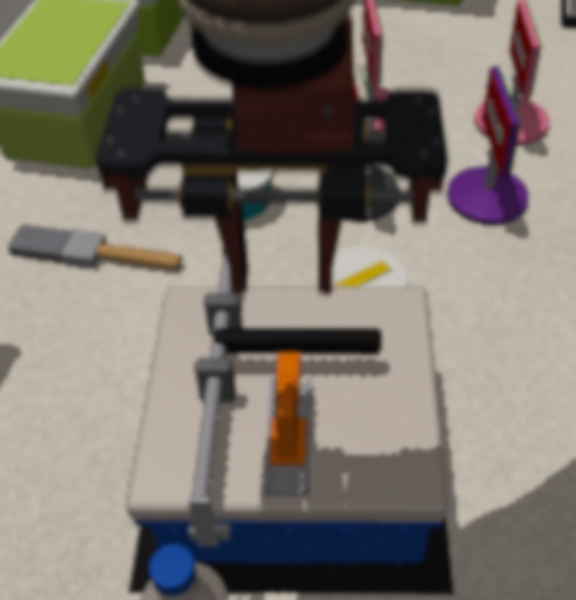

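The tab has moved about 40 mm: the block centre went from +1 to +41 mm in the case's y, and the tongue's end at (290,358) is clear of the lever. Now the lever. I'll come in tilted 45°, jaws across the bar.

Call:
jog_arm([
  [-0.061,0.061,0.148,-0.02,-0.03,0,0.2],
  [-0.122,0.122,0.296,-0.04,-0.06,0,0.2],
  [-0.183,0.183,0.444,-0.06,-0.09,0,0.2],
  [-0.244,0.244,0.592,-0.07,-0.12,0,0.2],
  [-0.306,0.306,0.74,-0.08,-0.14,0,0.2],
])

```text
time_s: 5.42
tcp_pos: [0.4002, 0.1685, 0.3192]
tcp_rot: [[0.476, 0.811, 0.34], [0.794, -0.562, 0.23], [0.378, 0.161, -0.912]]
force: [-45.6, -30.8, 41.1]
gripper_width: 0.402
```

```bash
python3 - <<'E'
from h import *
togo([.42, .17,.223],toolR(-79.3,45,10.7))
E
```

```text
t 5.425 j [ 29.9 -16.9 -42.3 122.6 -26.2  49.4 -32.7] tcp [0.4002 0.1685 0.3192] F [-45.6 -30.8  41.1] w 0.4
rot [-0.305  0.309  0.733] shift [-0.0258 -0.0003  0.0948]
```

Joint 2 came to its lower limit there (j2 −16.9), because the tool was too close in and too tilted. I'll back out forward and use less tilt.

```bash
python3 - <<'E'
from h import *
togo([.47, .18,.28],None)
togo([.47, .18,.28],toolR(-79.3,25,10.7))
E
```

```text
t 5.425 j [ 29.9 -16.9 -42.3 122.6 -26.2  49.4 -32.7] tcp [0.4002 0.1685 0.3192] F [-45.6 -30.8  41.1] w 0.4
rot [0. 0. 0.] shift [0.0275 0.0438 0.0621]
t 5.425 j [ 29.9 -16.9 -42.3 122.6 -26.2  49.4 -32.7] tcp [0.4002 0.1685 0.3192] F [-45.6 -30.8  41.1] w 0.4
rot [-0.172 -0.022  0.772] shift [0.0275 0.0438 0.0621]
```

Call:
jog_arm([
  [0,0,0,0.014,0.022,0.031,0.2],
  [0,0,0,0.0275,0.044,0.062,0.2],
  [0,0,0,0.0275,0.044,0.062,0.2],
])

```text
time_s: 5.8
tcp_pos: [0.4714, 0.1809, 0.2795]
tcp_rot: [[0.472, 0.815, 0.336], [0.797, -0.558, 0.232], [0.377, 0.158, -0.913]]
force: [-0.3, 0.3, -0.0]
gripper_width: 0.404
```

```bash
python3 - <<'E'
from h import *
togo([.48, .18,.26],toolR(-79.3,25,10.7))
E
```

```text
t 5.8 j [ 34.   -2.5 -53.5 119.2 -12.6  39.5 -44.4] tcp [0.4714 0.1809 0.2795] F [-0.3  0.3 -0. ] w 0.4
rot [-0.176 -0.02   0.776] shift [-0.004   0.0044  0.0205]
```

Call:
jog_arm([
  [-0.035,-0.004,0.155,0,0,0,0.2],
  [-0.07,-0.008,0.31,0,0,0.0,0.2],
  [-0.105,-0.012,0.465,0,0,0,0.2],
  [-0.14,-0.016,0.62,-0.004,0.004,0.02,0.2],
  [-0.176,-0.02,0.776,-0.004,0.004,0.02,0.2],
])

```text
time_s: 6.42
tcp_pos: [0.4775, 0.1789, 0.2621]
tcp_rot: [[0.881, 0.226, 0.415], [0.211, -0.974, 0.082], [0.423, 0.016, -0.906]]
force: [0.3, -0.3, 0.4]
gripper_width: 0.399
```

```bash
python3 - <<'E'
from h import *
a=np.radians(10.7); ex=np.array([np.cos(a),np.sin(a),0]);ey=np.array([-np.sin(a),np.cos(a),0]); o=np.array([.534,.233,0])
R=toolR(-79.3,25,10.7); g=o-.053*ex-.041*ey+[0,0,.152]; print(g)
togo(g+.018*R[:,2],R)
c,p,d=grab('wrist','w2')
W=world(c,d);W[d==0]=0
X=(W-o)@ex; Y=(W-o)@ey; Z=W[...,2]
b=(p.max(2)<70)&(abs(Z-.163)<.006)&(X>-.08)&(X<-.02)&(Y>-.08)&(Y<-.01)
print(b.sum(),np.percentile(X[b],[0,2]),np.percentile(Y[b],[2,50,98]))
E
```

```text
[0.48953385 0.18287254 0.152     ]
t 6.425 j [  39.8   -0.7  -68.5  120.9   11.5   36.  -113.5] tcp [0.4775 0.1789 0.2621] F [ 0.3 -0.3  0.4] w 0.4
rot [-0.003 -0.001  0.044] shift [-0.0351 -0.0028  0.1231]
887 [-0.07362945 -0.07237134] [-0.04906033 -0.04146964 -0.03394331]
```

View pics/w2.png

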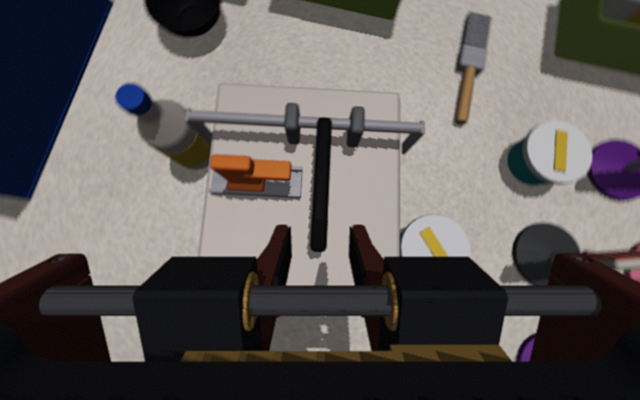

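Wrist view: the lever, (319,245) to (323,120), lies centred between the fingers. Its measured case y of −41 mm agrees with my estimate. The tab is well clear at (250,170). Descending.

Call:
jog_arm([
  [0,0,0.044,-0.02,-0.002,0.03,0.2],
  [0,0,0.044,-0.035,-0.003,0.065,0.2],
  [0,0,0.044,-0.035,-0.003,0.1,0.2],
  [0,0,0.044,-0.035,-0.003,0.122,0.2],
  [0,0,0.044,-0.035,-0.003,0.122,0.2],
])

```text
time_s: 7.1
tcp_pos: [0.4967, 0.185, 0.1363]
tcp_rot: [[0.89, 0.195, 0.413], [0.176, -0.981, 0.084], [0.421, -0.002, -0.907]]
force: [-0.7, -0.2, 0.1]
gripper_width: 0.397
```

```bash
python3 - <<'E'
from h import *
a=np.radians(10.7); ex=np.array([np.cos(a),np.sin(a),0]);ey=np.array([-np.sin(a),np.cos(a),0]); o=np.array([.534,.233,0])
R=toolR(-79.3,25,10.7); g=o-.053*ex-.041*ey+[0,0,.152]
togo(g+.018*R[:,2],R)
E
```

```text
t 7.1 j [  17.3   17.3  -54.9  128.    55.2   28.6 -158.7] tcp [0.4967 0.185  0.1363] F [-0.7 -0.2  0.1] w 0.4
rot [-0.006  0.002  0.008] shift [-0.0001  0.0007  0.0006]
```

Call:
jog_arm([
  [0,0,0,0,0,0,1],
  [0,0,0,0,0,0,1],
  [0,0,0,0,0,0,1],
], squeeze=20)

```text
time_s: 7.48
tcp_pos: [0.4985, 0.1828, 0.1383]
tcp_rot: [[0.889, 0.188, 0.417], [0.17, -0.982, 0.081], [0.425, -0.0, -0.905]]
force: [-2.5, -5.1, 8.1]
gripper_width: 0.183
```

```bash
cat >> h.py <<'E'
a_=np.radians(10.7); EX=np.array([np.cos(a_),np.sin(a_),0]);EY=np.array([-np.sin(a_),np.cos(a_),0]); O=np.array([.534,.233,0])
def arc(T,P):
    from scipy.spatial.transform import Rotation as S
    s=telemetry.get_state(); T0=s['tcp_rot'];p0=s['tcp_pos']
    for t,pt in zip(T,P):
        R=toolR(-79.3,pt,10.7); t=np.radians(t)
        g=O+.062*EX-.041*EY+[0,0,.152]+.115*(-np.cos(t)*EX+np.sin(t)*np.array([0,0,1])); q=g+.018*R[:,2]
        print(np.r_[S.from_matrix(T0.T@R).as_rotvec(),T0.T@(q-p0)].round(4).tolist())
E
python3 - <<'E'
from h import *
togo([.5,.18,.14],None)
arc([0,8,16,24,32,40],[25,21,17,13,9,5])
E
```

```text
t 7.475 j [  17.7   17.1  -55.1  128.    55.3   28.7 -159. ] tcp [0.4985 0.1828 0.1383] F [-2.5 -5.1  8.1] w 0.18
rot [0. 0. 0.] shift [ 0.0016  0.0031 -0.0011]
[-0.0016, -0.0027, 0.0023, -0.0022, -0.0017, 0.0019]
[-0.0015, -0.0725, 0.0024, 0.0044, -0.0017, -0.0122]
[-0.0015, -0.1423, 0.0025, 0.0128, -0.0017, -0.0251]
[-0.0014, -0.2121, 0.0025, 0.023, -0.0017, -0.0366]
[-0.0013, -0.2819, 0.0026, 0.0346, -0.0017, -0.0466]
[-0.0012, -0.3517, 0.0026, 0.0474, -0.0017, -0.0547]
```

Width reads 16 mm, which matches the lever bar. Raising along the arc.

Call:
jog_arm([
  [0,-0.07,0,0.006,0,-0.014,1],
  [0,-0.14,0,0.015,0,-0.027,1],
  [0,-0.21,0,0.025,0,-0.0385,1],
  [0,-0.28,0,0.037,0,-0.0485,1],
  [0,-0.35,0,0.0495,0,-0.0565,1],
])

```text
time_s: 8.1
tcp_pos: [0.5179, 0.1865, 0.2097]
tcp_rot: [[0.978, 0.19, 0.081], [0.189, -0.982, 0.018], [0.083, -0.002, -0.997]]
force: [5.4, -1.1, -10.6]
gripper_width: 0.177
```

```bash
python3 - <<'E'
from h import *
togo([.5,.18,.14],None)
arc([40,48,56,64,70,76],[5,2,-1,-4,-7,-10])
c,p,d=grab('side','s3'); cv2.imwrite('pics/s3c.png',cv2.resize(p[60:360,180:420],(480,600))[:,:,::-1])
E
```

```text
t 8.1 j [  23.1   26.9  -64.   104.    29.7   62.1 -130.2] tcp [0.5179 0.1865 0.2097] F [  5.4  -1.1 -10.6] w 0.18
rot [0. 0. 0.] shift [-0.0245  0.0032  0.0679]
[-0.0027, 0.0038, 0.0042, -0.0002, -0.0017, 0.0017]
[-0.0026, -0.0486, 0.0042, 0.011, -0.0017, -0.0089]
[-0.0025, -0.1009, 0.0043, 0.0234, -0.0016, -0.0178]
[-0.0024, -0.1533, 0.0044, 0.037, -0.0016, -0.0247]
[-0.0023, -0.2057, 0.0044, 0.0475, -0.0016, -0.0286]
[-0.0022, -0.258, 0.0045, 0.0584, -0.0015, -0.0314]
```

View pics/s3c.png

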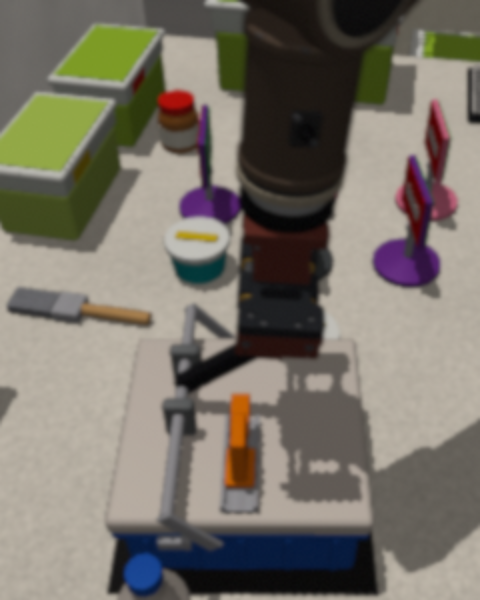

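The side view shows the lever rising, (190,380) to (240,350), held in the gripper, with the tab still open. Continuing the arc.

Call:
jog_arm([
  [0,-0.05,0,0.011,0,-0.0105,1],
  [0,-0.1,0,0.0235,0,-0.0195,1],
  [0,-0.155,0,0.037,0,-0.0265,1],
  [0,-0.21,0,0.0475,0,-0.0305,1],
  [0,-0.26,0,0.0585,0,-0.033,1],
])

```text
time_s: 8.78
tcp_pos: [0.5721, 0.1968, 0.247]
tcp_rot: [[0.966, 0.191, -0.172], [0.188, -0.982, -0.032], [-0.175, -0.001, -0.985]]
force: [-3.5, -5.9, -3.0]
gripper_width: 0.178
```

```bash
python3 - <<'E'
from h import *
togo([.5,.18,.14],None)
arc([76,80,84,86,88],[-10,-11,-12,-13,-14])
E
```

```text
t 8.775 j [  12.9   38.9  -59.1   80.9   27.4   86.9 -125.2] tcp [0.5721 0.1968 0.247 ] F [-3.5 -5.9 -3. ] w 0.18
rot [0. 0. 0.] shift [-0.0541  0.0029  0.1183]
[-0.0002, 0.0015, 0.0053, 0.0006, -0.0016, 0.0011]
[-0.0002, -0.0159, 0.0053, 0.0077, -0.0016, -0.0019]
[-0.0001, -0.0334, 0.0053, 0.015, -0.0016, -0.0044]
[-0.0001, -0.0508, 0.0053, 0.0186, -0.0015, -0.0055]
[-0.0, -0.0683, 0.0053, 0.0222, -0.0015, -0.0064]
```

Call:
jog_arm([
  [0,-0.016,0,0.007,0,-0.003,1],
  [0,-0.033,0,0.0145,0,-0.0055,1],
  [0,-0.05,0,0.018,0,-0.0065,1],
  [0,-0.05,0,0.018,0,-0.0065,1],
])

```text
time_s: 9.28
tcp_pos: [0.5911, 0.2004, 0.2503]
tcp_rot: [[0.957, 0.19, -0.218], [0.186, -0.982, -0.041], [-0.222, -0.001, -0.975]]
force: [-1.5, -6.0, -2.4]
gripper_width: 0.182
```

Call:
jog_arm([
  [0,0,0,0,0,0,0.3],
  [0,0,0,0,0,0,0.3],
  [0,0,0,0,0,-0.05,0.3],
  [0,0,0,-0.01,0,-0.1,0.3],
])

```text
time_s: 9.78
tcp_pos: [0.6035, 0.205, 0.3515]
tcp_rot: [[0.957, 0.192, -0.217], [0.188, -0.981, -0.037], [-0.221, -0.005, -0.975]]
force: [-0.2, 0.2, 0.4]
gripper_width: 0.351
```

```bash
python3 - <<'E'
from h import *
togo([.5,.15,.4],toolR(-79.3))
c,p,d=grab('side','s4'); cv2.imwrite('pics/s4c.png',cv2.resize(p[60:360,180:420],(480,600))[:,:,::-1])
W=world(c,d);W[d==0]=0
X=(W-O)@EX; Y=(W-O)@EY; Z=W[...,2]
b=(p.max(2)<70)&(Z>.18)&(X>-.0)&(X<.12)&(Y>-.07)&(Y<-.01)
print(b.sum()); print(np.c_[X[b],Y[b],Z[b]][::max(1,b.sum()//12)].round(3))
E
```

```text
t 9.775 j [   7.4   39.8  -58.1   63.5   26.   103.  -121.9] tcp [0.6035 0.205  0.3515] F [-0.2  0.2  0.4] w 0.35
rot [-0.005  0.222  0.007] shift [-0.1201  0.0339 -0.0228]
3793
[[ 0.1   -0.01   0.614]
 [ 0.087 -0.017  0.6  ]
 [ 0.092 -0.011  0.589]
 [ 0.078 -0.02   0.573]
 [ 0.078 -0.016  0.559]
 [ 0.083 -0.016  0.54 ]
 [ 0.076 -0.015  0.53 ]
 [ 0.07  -0.045  0.484]
 [ 0.061 -0.058  0.453]
 [ 0.065 -0.056  0.391]
 [ 0.069 -0.015  0.375]
 [ 0.039 -0.033  0.264]
 [ 0.049 -0.035  0.182]]
```

View pics/s4c.png

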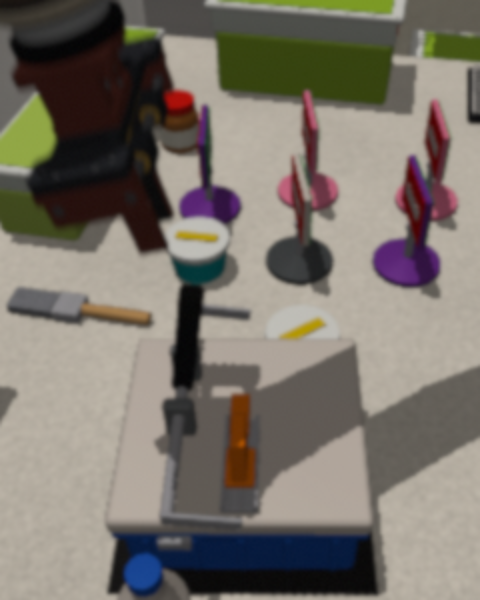

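```bash
python3 - <<'E'
from h import *
c,p,d=load('s4'); W=world(c,d);W[d==0]=0
X=(W-O)@EX; Y=(W-O)@EY; Z=W[...,2]
b=(p.max(2)<70)&(Z>.18)&(Z<.295)&(X>.02)&(X<.1)&(Y>-.06)&(Y<-.02)
for z in np.arange(.18,.3,.015):
    m=b&(abs(Z-z)<.0075); print(round(z,3),m.sum(),np.percentile(X[m],[5,50,95]).round(4) if m.sum() else '')
E
```

```text
0.18 23 [0.0468 0.0562 0.064 ]
0.195 57 [0.0455 0.0542 0.065 ]
0.21 62 [0.0428 0.052  0.0618]
0.225 55 [0.0408 0.0493 0.0583]
0.24 58 [0.039  0.0477 0.0552]
0.255 65 [0.0355 0.0445 0.0534]
0.27 70 [0.0335 0.0427 0.0514]
0.285 92 [0.0324 0.0409 0.0493]
```

Call:
jog_arm([
  [0,0.11,0,-0.05,0.01,0,0.3],
  [0,0.22,0,-0.1,0.02,-0.01,0.3],
])

```text
time_s: 10.07
tcp_pos: [0.5133, 0.1674, 0.381]
tcp_rot: [[0.981, 0.192, -0.002], [0.192, -0.981, 0.007], [-0.001, -0.007, -1.0]]
force: [-0.6, -2.2, 4.0]
gripper_width: 0.35
```

```bash
python3 - <<'E'
from h import *
# sign hover, options
for y in (18.2,-161.8): togo([.5415,-.162,.26],toolR(y))
E
```

```text
t 10.075 j [  26.9   21.3  -67.2   86.1   19.2   85.4 -119.3] tcp [0.5133 0.1674 0.381 ] F [-0.6 -2.2  4. ] w 0.35
rot [-0.006 -0.005 -1.695] shift [-0.0356  0.3296  0.1186]
t 10.075 j [  26.9   21.3  -67.2   86.1   19.2   85.4 -119.3] tcp [0.5133 0.1674 0.381 ] F [-0.6 -2.2  4. ] w 0.35
rot [-0.005  0.006  1.447] shift [-0.0356  0.3296  0.1186]
```

From the side view the lever leans 8.4° off vertical, about 1.42 rad. That meets the 1.2 limit but is short of the stop, so I'll nudge it up with closed fingers from the front.

```bash
python3 - <<'E'
from h import *
for X,z in ((-.005,.29),(-.005,.25),(.034,.25)): togo(O+X*EX-.041*EY+[0,0,z],toolR(-79.3))
E
```

```text
t 10.075 j [  26.9   21.3  -67.2   86.1   19.2   85.4 -119.3] tcp [0.5133 0.1674 0.381 ] F [-0.6 -2.2  4. ] w 0.35
rot [-0.007  0.001  0.007] shift [ 0.0277 -0.0188  0.0911]
t 10.075 j [  26.9   21.3  -67.2   86.1   19.2   85.4 -119.3] tcp [0.5133 0.1674 0.381 ] F [-0.6 -2.2  4. ] w 0.35
rot [-0.007  0.001  0.007] shift [ 0.0277 -0.0185  0.1311]
t 10.075 j [  26.9   21.3  -67.2   86.1   19.2   85.4 -119.3] tcp [0.5133 0.1674 0.381 ] F [-0.6 -2.2  4. ] w 0.35
rot [-0.007  0.001  0.007] shift [ 0.0667 -0.0182  0.131 ]
```

Call:
jog_arm([
  [0,0,0,0.014,-0.009,0.03,1],
  [0,0,0,0.022,-0.019,0.06,1],
  [0,0,0,0.022,-0.019,0.1,1],
  [0,0,0,0.022,-0.019,0.13,1],
  [0,0,0,0.022,-0.019,0.13,1],
])

```text
time_s: 10.7
tcp_pos: [0.5302, 0.1899, 0.2508]
tcp_rot: [[0.981, 0.192, -0.005], [0.193, -0.981, 0.003], [-0.005, -0.004, -1.0]]
force: [0.3, 1.2, 1.1]
gripper_width: 0.011
```

```bash
python3 - <<'E'
from h import *
togo(O+.034*EX-.041*EY+[0,0,.25],toolR(-79.3))
E
```

```text
t 10.7 j [  20.5   28.7  -62.9   95.1   26.3   72.9 -126.5] tcp [0.5302 0.1899 0.2508] F [0.3 1.2 1.1] w 0.01
rot [-0.004  0.005  0.007] shift [ 0.0458 -0.0003  0.0006]
```

Call:
jog_arm([
  [0,0,0,0.012,0,0,1],
  [0,0,0,0.022,0,0,1],
  [0,0,0,0.03,0,0,1],
  [0,0,0,0.034,0,0,1],
  [0,0,0,0.038,0,0,1],
])

```text
time_s: 11.32
tcp_pos: [0.5684, 0.1978, 0.2522]
tcp_rot: [[0.981, 0.192, -0.003], [0.192, -0.981, 0.004], [-0.003, -0.004, -1.0]]
force: [-2.5, 0.1, 2.3]
gripper_width: 0.009
```

Call:
jog_arm([
  [0,0,0,0.002,0,0,1],
  [0,0,0,0.004,0,0,1],
  [0,0,0,0.006,0,0,1],
  [0,0,0,0.006,0,0,1],
])

```text
time_s: 11.82
tcp_pos: [0.5712, 0.1982, 0.2521]
tcp_rot: [[0.981, 0.193, -0.009], [0.193, -0.981, 0.001], [-0.009, -0.002, -1.0]]
force: [-16.1, -4.5, 9.4]
gripper_width: 0.004
```

Contact with the stop at about 16 N, so the lever is fully up. Backing off and rising.

Call:
jog_arm([
  [0,0,0,-0.02,0,0,1],
  [0,0,0,-0.045,0,0,0.5],
  [0,0,0,-0.05,0,-0.06,0.3],
  [0,0,0,-0.05,0,-0.11,0.3],
  [0,0,0,-0.05,0,-0.11,0.3],
])

```text
time_s: 12.45
tcp_pos: [0.527, 0.1899, 0.366]
tcp_rot: [[0.982, 0.191, 0.004], [0.191, -0.982, 0.006], [0.005, -0.005, -1.0]]
force: [-0.0, 0.3, -1.1]
gripper_width: 0.35
```

```bash
python3 - <<'E'
from h import *
togo([.5415,-.162,.26],toolR(18.2))
c,p,d=grab('side','s5'); cv2.imwrite('pics/s5c.png',cv2.resize(p[60:360,180:420],(480,600))[:,:,::-1])
W=world(c,d);W[d==0]=0
X=(W-O)@EX; Y=(W-O)@EY; Z=W[...,2]
b=(p.max(2)<70)&(Z>.18)&(Z<.295)&(X>.02)&(X<.1)&(Y>-.06)&(Y<-.02)
q=[(z,np.median(X[b&(abs(Z-z)<.0075)])) for z in np.arange(.195,.28,.015)]; k=np.polyfit(*np.array(q).T,1)[0]; print('lever angle',np.pi/2-np.arctan(-k))
hsv=cv2.cvtColor(p,cv2.COLOR_RGB2HSV);o=((hsv[...,0]<20)|(hsv[...,0]>175))&(hsv[...,1]>150)&(hsv[...,2]>60)&(abs(X)<.03)&(abs(Y)<.1)&(Z<.2)&(Z>.188)
print('tab block Y',np.percentile(Y[o],[2,98]))
E
```

```text
t 12.45 j [  22.5   23.7  -65.9   85.4   21.5   84.5 -122.5] tcp [0.527  0.1899 0.366 ] F [-0.   0.3 -1.1] w 0.35
rot [ 0.    -0.008 -1.696] shift [-0.0535  0.3487  0.104 ]
lever angle 1.4967585176175877
tab block Y [0.02394993 0.05817155]
```

View pics/s5c.png

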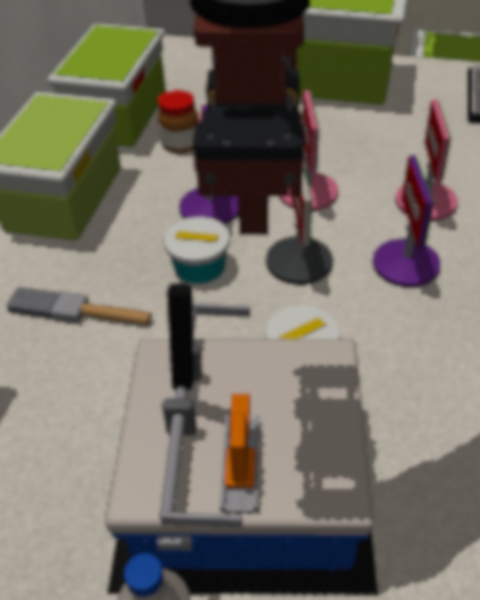

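The lever now measures 1.50 rad, and the tab is still about 40 mm aside. On to the sign.

Call:
jog_arm([
  [0,0,-0.17,-0.005,0.035,0,0.3],
  [0,0,-0.34,-0.01,0.07,0,0.3],
  [0,0,-0.51,-0.015,0.105,0,0.3],
  [0,0,-0.68,-0.02,0.14,0,0.3],
  [0,0,-0.85,-0.027,0.175,0,0.3],
])

```text
time_s: 13.12
tcp_pos: [0.5325, 0.0101, 0.36]
tcp_rot: [[0.499, 0.867, -0.004], [0.867, -0.499, 0.004], [0.001, -0.006, -1.0]]
force: [0.8, -0.6, -0.7]
gripper_width: 0.35
```

```bash
python3 - <<'E'
from h import *
togo([.5415,-.162,.26],toolR(18.2))
E
```

```text
t 13.125 j [ 49.7  27.6 -79.8  88.9  26.9  86.4 -60.7] tcp [0.5325 0.0101 0.36  ] F [ 0.8 -0.6 -0.7] w 0.35
rot [-0.005 -0.003 -0.84 ] shift [-0.1447  0.0943  0.0993]
```

Call:
jog_arm([
  [0,0,0,-0.025,0.017,0.018,0.3],
  [0,0,0,-0.05,0.034,0.035,0.3],
])

```text
time_s: 13.38
tcp_pos: [0.5364, -0.05, 0.3243]
tcp_rot: [[0.504, 0.864, -0.004], [0.864, -0.504, 0.004], [0.001, -0.006, -1.0]]
force: [0.0, -0.1, 0.4]
gripper_width: 0.355
```

```bash
python3 - <<'E'
from h import *
togo([.5415,-.162,.26],toolR(18.2))
E
```

```text
t 13.375 j [ 55.   29.9 -79.   91.6  29.2  83.3 -56.5] tcp [ 0.5364 -0.05    0.3243] F [ 0.  -0.1  0.4] w 0.35
rot [-0.005 -0.004 -0.846] shift [-0.0942  0.0612  0.0638]
```

Call:
jog_arm([
  [0,0,0,-0.03,0.02,0.02,0.3],
  [0,0,0,-0.06,0.04,0.04,0.3],
  [0,0,0,-0.094,0.061,0.064,0.3],
])

```text
time_s: 13.75
tcp_pos: [0.5416, -0.1612, 0.2599]
tcp_rot: [[0.503, 0.864, -0.004], [0.864, -0.503, 0.004], [0.002, -0.005, -1.0]]
force: [0.4, -0.0, -0.4]
gripper_width: 0.349
```

Call:
jog_arm([
  [0,0,-0.15,0,0,0,0.3],
  [0,0,-0.3,0,0,0,0.3],
])

```text
time_s: 14.0
tcp_pos: [0.5411, -0.161, 0.2598]
tcp_rot: [[0.222, 0.975, -0.005], [0.975, -0.222, 0.005], [0.003, -0.006, -1.0]]
force: [1.1, -0.1, 1.0]
gripper_width: 0.355
```

```bash
python3 - <<'E'
from h import *
togo([.5415,-.162,.26],toolR(18.2))
E
```

```text
t 14.0 j [ 63.1  37.9 -79.3  93.8  37.4  80.7 -33.5] tcp [ 0.5411 -0.161   0.2598] F [ 1.1 -0.1  1. ] w 0.36
rot [-0.005 -0.005 -0.542] shift [-0.0009  0.0006 -0.0002]
```

Call:
jog_arm([
  [0,0,-0.17,0,0,0,0.3],
  [0,0,-0.35,0,0,0,0.3],
  [0,0,-0.542,0,0,0,0.3],
  [0,0,-0.542,0,0,0,0.3],
])

```text
time_s: 14.5
tcp_pos: [0.5415, -0.1603, 0.2604]
tcp_rot: [[-0.308, 0.951, -0.004], [0.951, 0.308, 0.005], [0.006, -0.003, -1.0]]
force: [0.4, -0.6, -0.3]
gripper_width: 0.347
```

```bash
python3 - <<'E'
from h import *
togo([.5415,-.162,.13],toolR(18.2))
c,p,d=grab('wrist','w3')
W=world(c,d);W[d==0]=0; Z=W[...,2]
b=(Z>.148)&(Z<.163)&(abs(W[...,0]-.5415)<.08)&(abs(W[...,1]+.162)<.09)&(p.max(2)>0)
q=W[b]; print(len(q), cv2.minAreaRect(q[:,:2].astype(np.float32)))
E
```

```text
t 14.5 j [ 63.7  39.7 -81.9  93.7  39.3  82.1  -4.4] tcp [ 0.5415 -0.1603  0.2604] F [ 0.4 -0.6 -0.3] w 0.35
rot [-0.003 -0.006 -0.004] shift [-2.400e-03 -1.000e-04  1.304e-01]
1363 ((0.541564404964447, -0.15996097028255463), (0.01179106067866087, 0.10854513198137283), 17.63027000427246)
```

View pics/w3.png

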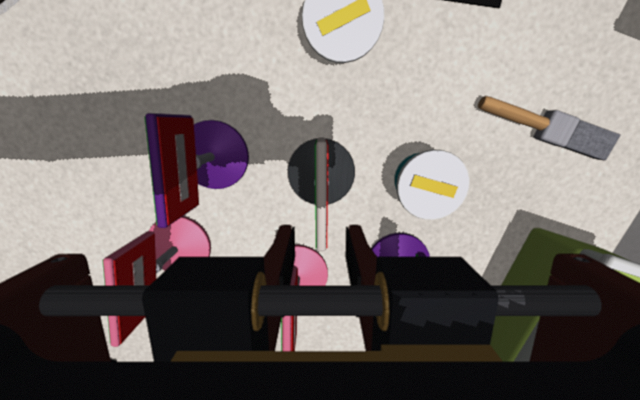

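Wrist view: the board of the dark-footed sign, (321,140) to (321,248), lies centred between the fingers, with the red side to the right, which is the aisle. Centre and size check out at (0.5416, −0.160), 109 mm wide. Joint 3 is near its lower limit, so I'll turn the way that relieves it (clockwise), in two grips.

Call:
jog_arm([
  [0,0,0,-0.001,0,0.05,0.3],
  [0,0,0,-0.001,0,0.1,0.3],
  [0,0,0,-0.001,0,0.128,0.3],
  [0,0,0,-0.001,0,0.128,0.3],
])

```text
time_s: 15.05
tcp_pos: [0.5405, -0.1605, 0.1318]
tcp_rot: [[-0.306, 0.952, -0.007], [0.952, 0.306, 0.005], [0.007, -0.005, -1.0]]
force: [0.2, 0.1, 0.0]
gripper_width: 0.35
```

Call:
jog_arm([
  [0,0,0,0,0,0,1],
  [0,0,0,0,0,0,1],
  [0,0,0,0,0,0,1],
], squeeze=12)

```text
time_s: 15.42
tcp_pos: [0.5426, -0.1606, 0.1351]
tcp_rot: [[-0.308, 0.951, -0.001], [0.951, 0.308, 0.003], [0.003, -0.0, -1.0]]
force: [0.2, 0.2, 4.2]
gripper_width: 0.114
```

Call:
jog_arm([
  [0,0,0.15,0,0,0,1],
  [0,0,0.3,0,0,0,1],
  [0,0,0.45,0,0,0,1],
  [0,0,0.6,0,0,0,1],
  [0,0,0.75,0,0,0,1],
])

```text
time_s: 16.05
tcp_pos: [0.543, -0.1607, 0.1351]
tcp_rot: [[0.427, 0.904, -0.0], [0.904, -0.427, 0.003], [0.003, -0.001, -1.0]]
force: [1.4, -0.2, 1.8]
gripper_width: 0.114
```

```bash
python3 - <<'E'
from h import *
togo([.5415,-.162,.13],toolR(18.2))
E
```

```text
t 16.05 j [ 57.1  40.  -66.3 102.3  40.1  65.4 -47.7] tcp [ 0.543  -0.1607  0.1351] F [ 1.4 -0.2  1.8] w 0.11
rot [-0.    -0.003 -0.759] shift [-0.0019 -0.0008  0.0051]
```

Call:
jog_arm([
  [0,0,0.16,0,0,0,1],
  [0,0,0.32,0,0,0,1],
  [0,0,0.48,0,0,0,1],
  [0,0,0.64,0,0,0,1],
  [0,0,0.8,0,0,0,1],
])

```text
time_s: 16.68
tcp_pos: [0.5434, -0.1611, 0.1351]
tcp_rot: [[0.946, 0.323, 0.001], [0.323, -0.946, 0.003], [0.001, -0.002, -1.0]]
force: [2.7, -1.1, 0.2]
gripper_width: 0.115
```

```bash
python3 - <<'E'
from h import *
togo([.5415,-.162,.13],toolR(-161.8))
E
```

```text
t 16.675 j [ 51.8  34.5 -56.  102.5  32.4  60.7 -87.3] tcp [ 0.5434 -0.1611  0.1351] F [ 2.7 -1.1  0.2] w 0.11
rot [-3.000e-03  1.000e-03  1.582e+00] shift [-0.0021  0.0003  0.0051]
```

Call:
jog_arm([
  [0,0,0.16,0,0,0,1],
  [0,0,0.32,0,0,0,1],
  [0,0,0.48,0,0,0,1],
  [0,0,0.64,0,0,0,1],
  [0,0,0.8,0,0,0,1],
])

```text
time_s: 17.3
tcp_pos: [0.5433, -0.1615, 0.1351]
tcp_rot: [[0.891, -0.454, 0.001], [-0.454, -0.891, 0.002], [-0.0, -0.002, -1.0]]
force: [1.8, -2.5, -0.0]
gripper_width: 0.114
```

```bash
python3 - <<'E'
from h import *
togo([.5415,-.162,.13],toolR(-161.8))
E
```

```text
t 17.3 j [  45.2   30.3  -45.3  102.9   25.    57.3 -127. ] tcp [ 0.5433 -0.1615  0.1351] F [ 1.8 -2.5 -0. ] w 0.11
rot [-0.002  0.001  0.782] shift [-0.0014  0.0013  0.0051]
```

Call:
jog_arm([
  [0,0,0.15,0,0,0,1],
  [0,0,0.3,0,0,0,1],
  [0,0,0.45,0,0,0,1],
  [0,0,0.58,0,0,0,1],
  [0,0,0.66,0,0,0,1],
])

```text
time_s: 17.92
tcp_pos: [0.543, -0.1618, 0.1351]
tcp_rot: [[0.427, -0.904, -0.0], [-0.904, -0.427, 0.002], [-0.001, -0.001, -1.0]]
force: [2.1, -3.2, 2.2]
gripper_width: 0.113
```

```bash
python3 - <<'E'
from h import *
togo([.5415,-.162,.13],toolR(-161.8))
E
```

```text
t 17.925 j [  39.    27.7  -36.3  103.3   19.4   55.4 -160. ] tcp [ 0.543  -0.1618  0.1351] F [ 2.1 -3.2  2.2] w 0.11
rot [-0.001  0.002  0.124] shift [-0.0005  0.0015  0.0051]
```

Call:
jog_arm([
  [0,0,0,0,0,0,0.3],
  [0,0,0,0,0,0,0.3],
  [0,0,0,0,0,-0.06,0.3],
  [0,0,0,0,0,-0.12,0.3],
  [0,0,-0.1,0,0,-0.12,0.3],
])

```text
time_s: 18.55
tcp_pos: [0.5446, -0.1607, 0.2588]
tcp_rot: [[0.522, -0.853, 0.004], [-0.853, -0.522, 0.001], [0.001, -0.005, -1.0]]
force: [-0.6, 0.3, -1.5]
gripper_width: 0.353
```

```bash
python3 - <<'E'
from h import *
togo([.5415,-.162,.13],toolR(-161.8))
c,p,d=grab('wrist','w4')
W=world(c,d);W[d==0]=0; Z=W[...,2]
b=(Z>.148)&(Z<.163)&(abs(W[...,0]-.5415)<.08)&(abs(W[...,1]+.162)<.09)
q=W[b]; print(len(q), cv2.minAreaRect(q[:,:2].astype(np.float32)))
c,p,d=grab('side','s6'); cv2.imwrite('pics/s6c.png',cv2.resize(p[60:360,180:420],(480,600))[:,:,::-1])
W=world(c,d);W[d==0]=0; Z=W[...,2]
b=(Z>.150)&(Z<.163)&(abs(W[...,0]-.5415)<.08)&(abs(W[...,1]+.162)<.09)
q=W[b]; print(len(q), cv2.minAreaRect(q[:,:2].astype(np.float32)))
E
```

```text
t 18.55 j [  42.5   21.   -40.3   95.    14.2   69.  -149.6] tcp [ 0.5446 -0.1607  0.2588] F [-0.6  0.3 -1.5] w 0.35
rot [-0.005 -0.001  0.232] shift [-0.0006  0.0039  0.1287]
1409 ((0.5425863862037659, -0.16130171716213226), (0.01251601055264473, 0.10861773043870926), 25.10780143737793)
140 ((0.5419427752494812, -0.16001610457897186), (0.013374795205891132, 0.11104127764701843), 25.555248260498047)
```

View pics/w4.png

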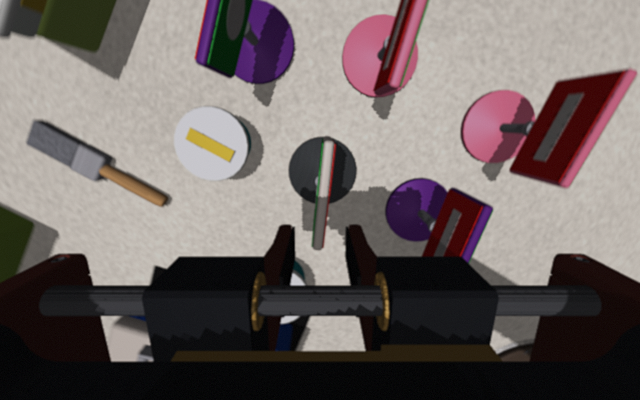

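View pics/s6c.png

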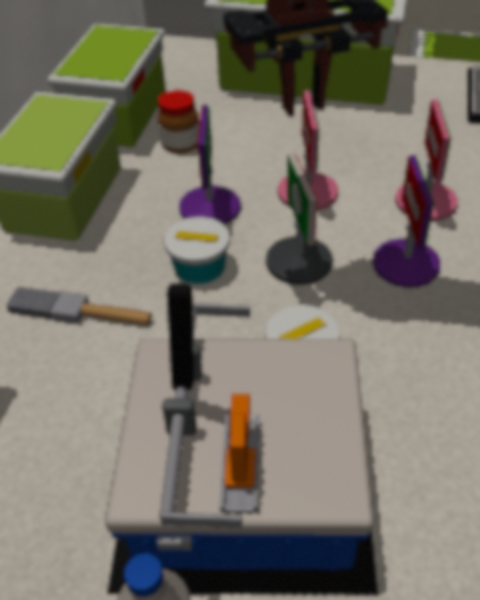

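The wrist and side views show the green face now away from the robot (green edge at (300,190) in the side crop). The board stands at 25.3° against 18.0° before, so it has turned about 173°. I'll add the missing 7° with a light fingertip nudge on the robot side of the board's left end.

```bash
python3 - <<'E'
from h import *
b=np.radians(25.3); n=np.array([np.cos(b),np.sin(b),0]); d=np.array([n[1],-n[0],0]); C=np.array([.542,-.161,0])
for off,z in ((.04,.20),(.04,.125),(.0128,.125)): togo(C-.043*d-off*n+[0,0,z],None)
E
```

```text
t 18.65 j [  42.5   21.2  -40.2   95.3   14.3   68.9 -149.6] tcp [ 0.5424 -0.1609  0.2546] F [-0.4 -0.1 -1. ] w 0.35
rot [0. 0. 0.] shift [-0.0469  0.0356  0.0548]
t 18.65 j [  42.5   21.2  -40.2   95.3   14.3   68.9 -149.6] tcp [ 0.5424 -0.1609  0.2546] F [-0.4 -0.1 -1. ] w 0.35
rot [0. 0. 0.] shift [-0.0467  0.0356  0.1298]
t 18.65 j [  42.5   21.2  -40.2   95.3   14.3   68.9 -149.6] tcp [ 0.5424 -0.1609  0.2546] F [-0.4 -0.1 -1. ] w 0.35
rot [0. 0. 0.] shift [-0.0438  0.0085  0.1298]
```

Call:
jog_arm([
  [0,0,0,-0.03,0.025,0.0,1],
  [0,0,0,-0.047,0.036,0.03,1],
  [0,0,0,-0.047,0.036,0.08,1],
  [0,0,0,-0.047,0.036,0.13,1],
  [0,0,0,-0.047,0.036,0.13,1],
])

```text
time_s: 19.27
tcp_pos: [0.4834, -0.1382, 0.1207]
tcp_rot: [[0.519, -0.855, -0.011], [-0.855, -0.519, 0.007], [-0.011, 0.006, -1.0]]
force: [-1.2, 0.4, 0.4]
gripper_width: 0.007
```

Call:
jog_arm([
  [0,0,0,0.001,-0.01,0,1],
  [0,0,0,0.002,-0.018,0,1],
  [0,0,0,0.003,-0.024,0,1],
  [0,0,0,0.003,-0.0275,0,1],
  [0,0,0,0.003,-0.0275,0,1],
])

```text
time_s: 19.9
tcp_pos: [0.512, -0.1272, 0.1243]
tcp_rot: [[0.519, -0.855, -0.003], [-0.855, -0.519, 0.004], [-0.004, 0.0, -1.0]]
force: [-0.7, 0.2, 0.6]
gripper_width: 0.007
```

```bash
cat >> h.py <<'E'
def board(cam,tag):
    c,p,d=grab(cam,tag)
    W=world(c,d);W[d==0]=0; Z=W[...,2]
    b=(Z>.150)&(Z<.163)&(abs(W[...,0]-.5415)<.06)&(abs(W[...,1]+.162)<.065)
    q=W[b]; print(cam,len(q), cv2.minAreaRect(q[:,:2].astype(np.float32)))
E
python3 - <<'E'
from h import *
togo([.5415,-.162,.13],None); board('side','s7'); board('top','t7')
E
```

```text
t 19.9 j [  38.7   25.5  -38.2  109.    19.4   52.3 -157.6] tcp [ 0.512  -0.1272  0.1243] F [-0.7  0.2  0.6] w 0.01
rot [0. 0. 0.] shift [ 0.045  -0.0071 -0.0059]
side 138 ((0.5422372221946716, -0.15430045127868652), (0.033723413944244385, 0.105918750166893), 35.0330696105957)
top 0 ((0.0, 0.0), (0.0, 0.0), 0.0)
```

Call:
jog_arm([
  [0,0,0,0,0.02,0,1],
  [0,0,0,0,0.045,0,1],
  [0,0,0,0,0.06,-0.04,1],
])

```text
time_s: 20.38
tcp_pos: [0.4563, -0.1598, 0.1621]
tcp_rot: [[0.518, -0.856, -0.009], [-0.856, -0.518, 0.005], [-0.009, 0.005, -1.0]]
force: [0.5, 0.3, 0.9]
gripper_width: 0.003
```

```bash
python3 - <<'E'
from h import *
togo([.5415,-.162,.13],None); board('side','s8'); board('top','t8')
p=load('s8')[1]; cv2.imwrite('pics/s8c.png',cv2.resize(p[60:360,180:420],(480,600))[:,:,::-1])
E
```

```text
t 20.375 j [  47.3   18.7  -40.4  112.2   14.5   54.8 -149. ] tcp [ 0.4563 -0.1598  0.1621] F [0.5 0.3 0.9] w 0.0
rot [0. 0. 0.] shift [ 0.0463 -0.0719  0.0313]
side 132 ((0.5414813756942749, -0.15886597335338593), (0.012942323461174965, 0.10996989905834198), 18.86688804626465)
top 70 ((0.5526957511901855, -0.19380122423171997), (0.012352146208286285, 0.04485049843788147), 19.736631393432617)
```

View pics/s8c.png

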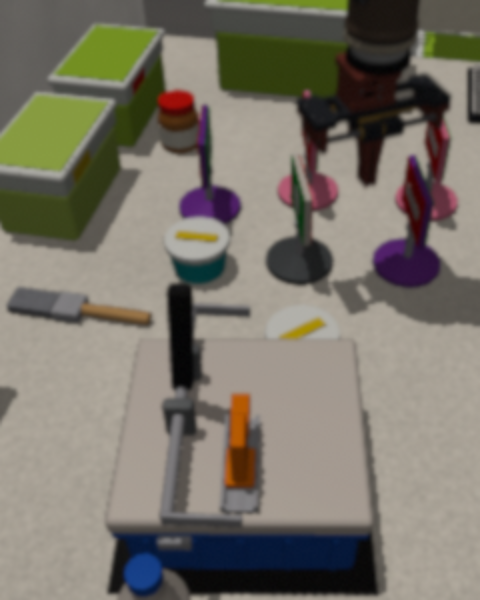

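The board is now at 18.9°, within 1° of half a turn from its start. The tab is aside, the lever is upright, and the pots and bottle look in place. I'll retreat and do a final check against the first images.

Call:
jog_arm([
  [0,0,0,0,0,-0.06,1],
  [0,0,0,0,0.0,-0.12,1],
  [0,0,0,0,0.0,-0.12,1],
  [0,0,0,0,0.0,-0.12,1],
])

```text
time_s: 20.98
tcp_pos: [0.4599, -0.1596, 0.2831]
tcp_rot: [[0.518, -0.855, -0.004], [-0.855, -0.518, 0.003], [-0.005, 0.002, -1.0]]
force: [-0.4, -0.5, -0.9]
gripper_width: 0.001
```

```bash
python3 - <<'E'
from h import *
togo([.5415,-.162,.13],None); board('side','s9'); board('top','t9')
p0=load('side0')[1]
c,p,d=load('s9'); W=world(c,d);W[d==0]=0
X=(W-O)@EX; Y=(W-O)@EY; Z=W[...,2]
b=(p.max(2)<70)&(Z>.18)&(Z<.295)&(X>.02)&(X<.1)&(Y>-.06)&(Y<-.02)
k=np.polyfit(*np.array([(z,np.median(X[b&(abs(Z-z)<.0075)])) for z in np.arange(.195,.28,.015)]).T,1)[0]; print('lever',np.pi/2-np.arctan(-k))
hsv=cv2.cvtColor(p,cv2.COLOR_RGB2HSV);o=((hsv[...,0]<20)|(hsv[...,0]>175))&(hsv[...,1]>150)&(hsv[...,2]>60)&(abs(X)<.03)&(abs(Y)<.1)&(Z<.2)&(Z>.188)
print('tab',np.percentile(Y[o],[2,98]))
for t in('side0','s9'):
    c,p,d=load(t);W=world(c,d);hsv=cv2.cvtColor(p,cv2.COLOR_RGB2HSV)
    for nm,ctr,hlo,hhi in(('pot_a',(.503,.025),20,35),('pot_b',(.68,-.125),20,35),('cap',(.575,.38),100,125)):
        m=(hsv[...,0]>hlo)&(hsv[...,0]<hhi)&(hsv[...,1]>120)&(np.hypot(W[...,0]-ctr[0],W[...,1]-ctr[1])<.05)&(d>0)&(W[...,2]>.045)
        print(t,nm,m.sum(),W[m].mean(0).round(3))
E
```

```text
t 20.975 j [  50.7   11.4  -42.6  102.8    8.1   69.2 -143. ] tcp [ 0.4599 -0.1596  0.2831] F [-0.4 -0.5 -0.9] w 0.0
rot [0. 0. 0.] shift [ 0.0451 -0.0688  0.1528]
side 135 ((0.5416991114616394, -0.15812483429908752), (0.012693309225142002, 0.10917562246322632), 19.08855438232422)
top 8 ((0.5606858730316162, -0.2083815187215805), (0.003501668106764555, 0.009159932844340801), 0.1072736531496048)
lever 1.5022209275514335
tab [0.02336956 0.05792473]
side0 pot_a 84 [0.504 0.024 0.059]
side0 pot_b 63 [ 0.684 -0.122  0.059]
side0 cap 326 [0.574 0.401 0.169]
s9 pot_a 83 [0.504 0.024 0.059]
s9 pot_b 63 [ 0.684 -0.122  0.059]
s9 cap 326 [0.574 0.401 0.169]
```

```bash
python3 -c "
from cell import ctrl
print(ctrl.close_job())"
```

```text
the job is handed in; nothing more can be done
None
```

The job is done and handed in after about 21 s. I slid the orange tab to its stop and raised the black lever to its stop. Then I turned the dark-footed sign clockwise in one grip, with a light fingertip nudge for the last 7°.

**Last checks, from the side camera:**
- **Tab:** about 40 mm aside.
- **Lever:** at 1.50 rad.
- **Sign:** the green face is on the side away from the robot. The board stands at about 19°, against 18° at the start, so it has turned half a turn to within 1°.
- **Bottle and pots:** no measurable shift.
- **Robot:** clear of everything, with wrist force about 0.

**Failed or uncertain:**
- **Joint 2:** while repositioning for the lever, at about 5.4 s, joint 2 read −16.9° against its −16.82° limit, with about 70 N at the wrist. I backed off at once. I don't know whether that counts as passing the range.
- **Sign zero:** I couldn't see the stand's own zero direction, so the half turn is measured from where the sign started.
- **Top view:** the arm hid most of the sign from the top camera in the last picture, so its final angle rests on the side view alone.

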